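# Put the trimmer away under the organiser's ridge-locked sliding cover

### The job

Put the trimmer and its blue guard comb away in the top compartment of the white organiser: lift the grey sliding cover over the low orange ridges that hold it and slide it wide open, lay both things flat on the compartment's floor side by side without dropping them, then slide the cover back over the ridges so that it sits fully shut, down behind them. Leave the jar and the hairbrush where they are.

Things in the scene. Friction and masses are not known exactly. Their poses are not given: they have to be found in the camera images.
- organiser: White plastic three-tier organiser, 227 (x) x 332 (y) x 181 mm high, fixed on the vanity. Origin on its underside (vanity top), midway in x and right below the line of the ridges; x across, y along the cover's slide (+y opens), z up. It spans y -175 to +157. The two lower, open-fronted tiers are not needed. End walls: 160 mm high at -y, 172 mm at +y; side walls with lips 181 mm.
- compartment (a point): Centre of the floor of the top compartment, 112 mm above the vanity; axes as the organiser's. Inside it is 172 mm in x and 170 mm in y, 38 mm deep up to the two side ledges (22 mm wide, along y) on which the cover's feet run. With the cover wide open, the 140 mm at its -y end lie bare.
- ridge_line (a point): Midway between the two orange ridges, at ledge height, 150 mm above the vanity; axes as the organiser's. Each ridge crosses one side ledge: 6 mm high, 6 mm long in y (3 mm either side of this point). On its +y side a deck at ledge height. Above the ledges, lips 27 mm up keep the cover captive: it can rise 16 mm at most. Sideways play 2.5 mm.
- cover_grip (a point): Centre of the black upright grip bar of the loose grey cover: bar 80 (x) x 12 (y) x 34 mm high, so panel top 17 mm below and bar top 17 mm above this point; axes as the organiser's. Cover about 250 g, panel 212 (x) x 160 (y) x 4 mm centred under the bar, on four feet 7 mm high, 10 mm long, centred 72 mm either way in y. Point is 28 mm above the soles.
- cover_shut (a point): Fixed point in the organiser where cover_grip lies when the cover is shut and seated (play 5 mm each way in y; end wall behind). The cover's +y feet then stand just behind the ridges and are blocked: lift it over 6 mm (10 to 12 is good), carry it at least 24 mm in +y, set it down. Back: feet meet the ridges 21 mm short of here; lift again.
- cover_open (a point): Fixed point in the organiser where cover_grip lies when the cover is wide open, 135 mm in +y from cover_shut, feet down on the ledges. It slides freely up to here; 14 mm farther its other feet meet the ridges. It stays where it is left.
- trimmer_mid (a point): Centre, half-way up, of the loose black hair trimmer with steel head lying flat on the vanity: 140 mm long along its x (head at +x), 38 mm wide along y, 34 mm high, about 180 g. This point is 17 mm above its underside.
- comb_mid (a point): Centre, half-way up, of the loose blue guard comb, a ribbed block 62 mm long along its x, 40 mm wide along y, 30 mm high, about 40 g, standing on its teeth. This point is 15 mm above its underside. Best held by its 62 mm length, so that it fits beside the trimmer.
- jar: Closed glass jar with aluminium lid, 60 mm across, 68 mm high, origin at its underside. Leave alone.
- hairbrush: Wooden hairbrush 180 mm long along its x, 58 mm wide, 30 mm high, origin at its underside. Leave alone.
Things that resemble listed ones, but are neither listed nor needed, are in the scene too. There is more than one size of the part that bears comb_mid; the job needs the smallest.

How it is judged:
By the outcome, as a careful person would: the job done as asked, in the order asked, and still so for the second after the job is handed in, with the robot touching nothing.
It also fails if it takes over 72 s, if anything falls off the work surface, if the arm or the gripper's body presses on something with over 40 N, if the wrist force passes 120 N, or if a joint passes its speed limit or range.

### The arm

A 6-joint arm with a two-finger parallel gripper is mounted at the origin on the work surface. World frame = base frame: x ahead of the robot, y to its left, z up, the work surface at z = 0. Lengths are in m, angles in rad, forces in N, time in s.
With the tool pointing down it reaches from about 0.275 to 0.875 m from the base axis. Payload 12.5 kg.
Tool frame: the origin (TCP) lies on the centre line of the jaws, within the pads' length; the fingertips stand r.finger_overhang ahead of it and the grasp point (between the pads) lies 3 mm ahead of it (r.finger_overhang is the distance from the TCP to the fingertips, in m); z points along the fingers, y is the line along which they close (so a half turn about z gives the same grasp; the last joint's range is limited). The gripper opens to 85 mm and grips with 20 to 120 N. Pads are 22 mm wide; open, the fingers measure 114 mm over their backs; the gripper's body (76 mm by 85 mm) begins 54 mm behind the grasp point. The pads swing forward as they close: fully open they stand 13 mm farther back than shut.
Start: joints at [1.222, 0.351, 1.652, -0, 1.139, -0.085], TCP at [0.143, 0.531, 0.253] pointing down, gripper open.
Joint ranges: [-2.75, 2.75], [-0.79, 2.1], [0.01, 2.65], [-1.57, 4.71], [0.07, 3.14], [-2.87, 2.87]. Speed limits (rad/s): [2.22, 2.22, 2.79, 3.14, 3.14, 3.14].

### API

Orientations are given as a unit quaternion [x, y, z, w].
In Python, from cell import r, optics gives the robot as it stands. The module is installed in compiled form; this text tells all that it offers. Calls block until the motion is done:
- r.move_to(position, orientation): joint-space move of the TCP to a pose.
- r.move_linear(position, rot=None, vel=0.15): straight line of the TCP; rot=None keeps the orientation; vel is the mean speed in m/s.
- r.set_joints(angles): joint-space move.
- r.set_gripper(opening, squeeze=None): opening from 0.0 (shut) to 1.0 (fully open); squeeze is the grip in N (None keeps the last); returns when the fingers have stopped.
- r.sleep(seconds).
- r.inverse_kinematics(position, orientation): joint angles nearest the present ones, or None.
- optics.get_image(name): name is "scene" or "top" or "wrist"; returns a dict with "pixels" (480x640x3 uint8, red, green, blue), "depth" (480x640 float32, m along the optical axis (not along the pixel's ray), 0 where there is no reading), "fx", "fy", "cx", "cy" (pixels), "camera_from_world" (4x4, takes a point from world to camera coordinates); the wrist camera has in their place "mount" (4x4, takes a point from camera to tool coordinates, whose origin is the TCP and whose axes are the flange's). Camera axes: x right, y down, z forward; pixel columns grow to the right and rows downward; lengths in m; the calibration is good to about 2 mm. A picture is of the moment at which its call begins: read the wrist's pose just before it.
A pose or a line that the arm cannot do raises r.PlanningError and nothing moves.
- r.hand_in(): hands the job in; it is judged then, once.
Readings, each from a call of its own:
- r.current_t(): time.
- r.current_q(): joint angles.
- r.current_qvel(): joint speeds.
- r.current_effort(): joint torques, N m.
- r.current_tool_pos(): TCP position.
- r.current_ee_rot(): TCP orientation.
- r.current_contact_force(): force on the tool from outside, world axes, zero at the start.
- r.current_torque(): the same for the moment, N m.
- r.current_opening(): opening from 0.0 (shut) to 1.0 (fully open).
- r.current_finger_force(): force on a finger pad.
Only numpy, scipy, OpenCV 4.12 (cv2) and the standard library are available. Lean on these libraries where they do the work, as an engineer would, in place of code of your own. Each camera call takes 0.05 s, during which the arm holds its last target. There are 200 camera calls.

## Working session

There is one attempt and no reset: what is moved stays moved. The work goes in short steps, each a Python script; the robot and the scene stay as the last script left them, time stands still between calls to the robot, and variables do not carry over. Pictures are saved under pics/ and viewed, at most 10 in all, crops included, and the job is handed in when it is done.

```bash
ls; mkdir -p pics
python3 - <<'E'
from cell import r, optics
import numpy as np, cv2
for n in ("scene","top"):
    d=optics.get_image(n)
    np.savez(f"pics/{n}0.npz",**d)
    cv2.imwrite(f"pics/{n}0.png",d["pixels"][:,:,::-1])
    M=np.linalg.inv(d["camera_from_world"]); print(n,d["fx"],d["fy"],d["cx"],d["cy"],M.round(3).tolist())
print(r.current_t(),r.finger_overhang,r.current_ee_rot())
E
```

```text
pics
scene 544.4266156315774 544.4266156315774 316.4013525230307 244.22088222566293 [[0.808, 0.505, -0.303, 0.959], [0.589, -0.681, 0.435, -0.459], [0.014, -0.53, -0.848, 1.128], [0.0, 0.0, 0.0, 1.0]]
top 602.9375342447796 602.9375342447796 320.952205132474 244.84301822998125 [[0.012, -0.998, 0.063, 0.484], [-1.0, -0.011, 0.012, 0.028], [-0.011, -0.063, -0.998, 1.7], [0.0, 0.0, 0.0, 1.0]]
0.1 0.022 [ 1.31533987e-01  9.91311519e-01 -5.15228918e-04 -1.28288341e-04]
```

View pics/top0.png

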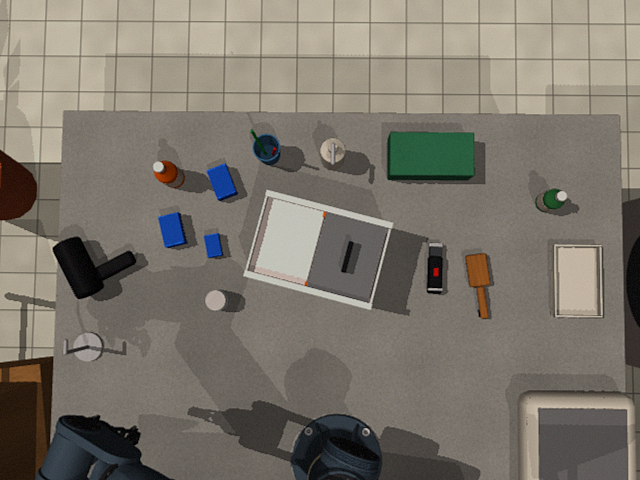

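View pics/scene0.png

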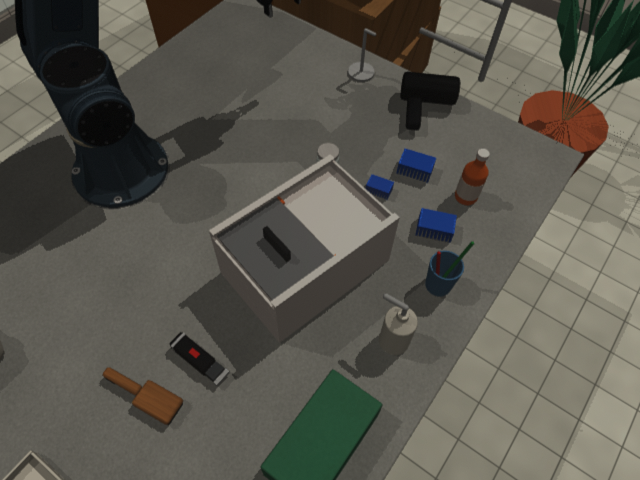

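Top view: the organiser is at about (320,250). Its cover, at (350,257), is shut on the right side, and the bare white deck is on the left, so +y runs to image left. The trimmer is at (435,267) and the hairbrush at (480,285).

Things that could be taken for the comb: blue blocks at (213,245), (173,230) and (222,182). The first is the smallest, so I choose it. The bluish cup at (266,148) is no candidate. The only trimmer-like thing is (435,267); the hair dryer at (85,267) is much bigger.

```bash
cat > h.py <<'E'
import numpy as np, cv2
from scipy.spatial.transform import Rotation as R
def ld(n): return dict(np.load(f"pics/{n}.npz"))
def proj(d,P):
    p=d["camera_from_world"]@np.append(P,1); return np.array([d["fx"]*p[0]/p[2]+d["cx"],d["fy"]*p[1]/p[2]+d["cy"]])
def ray(d,uv):
    M=np.linalg.inv(d["camera_from_world"]); v=M[:3,:3]@[(uv[0]-d["cx"])/d["fx"],(uv[1]-d["cy"])/d["fy"],1.]
    return M[:3,3],v/np.linalg.norm(v)
def tri(obs):  # [(d,uv)...] -> point, max ray gap
    A=np.zeros((3,3));b=np.zeros(3);rs=[ray(d,u) for d,u in obs]
    for o,v in rs: Q=np.eye(3)-np.outer(v,v);A+=Q;b+=Q@o
    p=np.linalg.solve(A,b); return p,max(np.linalg.norm(np.cross(p-o,v)) for o,v in rs)
def onplane(d,uv,z):
    o,v=ray(d,uv); return o+v*(z-o[2])/v[2]
def cloud(d):
    v,u=np.mgrid[:480,:640];z=d["depth"];c=np.stack([(u-d["cx"])/d["fx"]*z,(v-d["cy"])/d["fy"]*z,z,np.ones_like(z)],-1)
    return (c@np.linalg.inv(d["camera_from_world"]).T)[...,:3]
E
python3 - <<'E'
from h import *
t,s=ld("top0"),ld("scene0")
a=cv2.resize(t["pixels"][180:320,195:455],None,fx=3,fy=3,interpolation=cv2.INTER_CUBIC)
cv2.imwrite("pics/tc.png",a[:,:,::-1])
b=cv2.resize(s["pixels"][140:390,160:410],(600,600),interpolation=cv2.INTER_CUBIC)
cv2.imwrite("pics/sc.png",b[:,:,::-1])
for n,d in(("t",t),("s",s)):
    C=cloud(d)
    hsv=cv2.cvtColor(d["pixels"],cv2.COLOR_RGB2HSV)
    m=cv2.inRange(hsv,(108,150,60),(125,255,255)); k,l,st,c=cv2.connectedComponentsWithStats(m)
    for i in range(1,k):
        if st[i,4]>60:
            P=C[l==i];z=np.percentile(P[:,2],90); T=P[P[:,2]>z-.006]
            bx=cv2.minAreaRect((T[:,:2]*1000).astype(np.float32)); print(n,"blue",c[i].round(),st[i,4],"z",z.round(4),[np.round(q,1) for q in bx])
E
```

```text
t blue [221. 181.] 637 z 0.045 [array([629.8, 207.6]), array([457.1,  74.8]), np.float64(41.8)]
t blue [171. 230.] 647 z 0.0451 [array([583.2, 259.4]), array([495.8,  91.3]), np.float64(77.3)]
t blue [213. 245.] 335 z 0.0335 [array([586.9, 349.1]), array([60.4, 38.7]), np.float64(12.4)]
s blue [417. 161.] 543 z 0.045 [array([769.2,  10.9]), array([  87. , 1010.2]), np.float64(17.1)]
s blue [380. 184.] 298 z 0.033 [array([754.4, -50.2]), array([ 65.4, 912.5]), np.float64(22.5)]
s blue [437. 221.] 688 z 0.0451 [array([879.4, -44.1]), array([ 88.9, 840.6]), np.float64(16.9)]
```

View pics/tc.png

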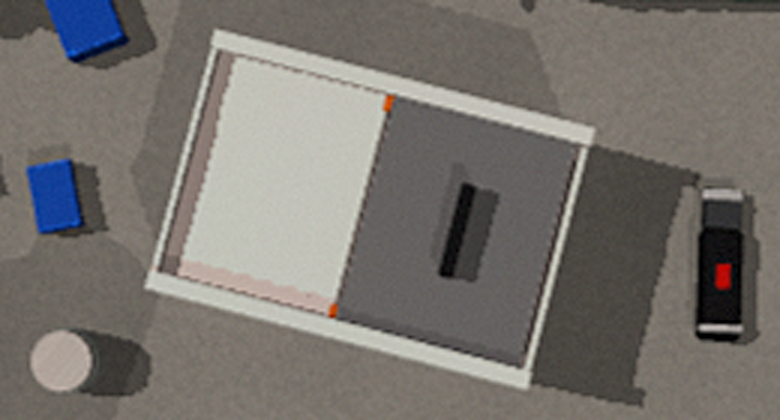

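View pics/sc.png

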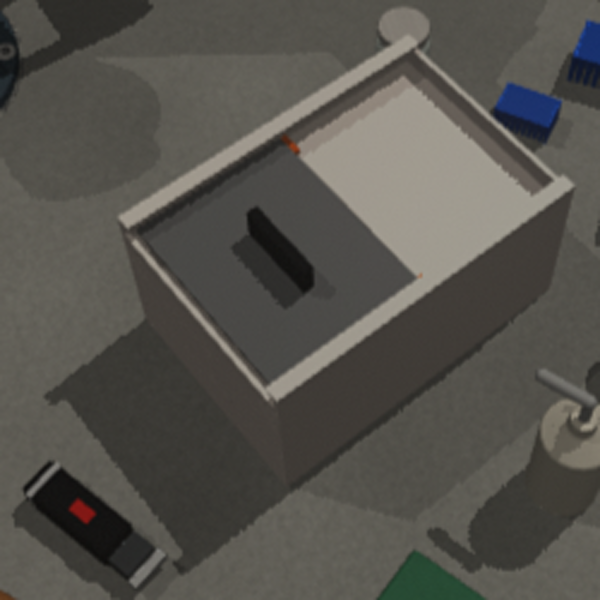

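Crops: the bar's top runs from (468,185) to (447,276) in the top crop. The ridges are at (389,103) and (333,311), and the lip corners are clear in both views. The trimmer's steel head is at the +x end (top crop (722,195), scene crop (148,568)). The chosen comb is at top crop (55,196) and is clearly the smallest blue block.

Run:
```python
from h import *
np.set_printoptions(precision=4,suppress=True)
t,s=ld("top0"),ld("scene0")
T=lambda u,v:((u+.5)/3-.5+195,(v+.5)/3-.5+180); S=lambda u,v:((u+.5)/2.4-.5+160,(v+.5)/2.4-.5+140)
pts={"++":((215,30),(573,183)),"+-":((594,130),(270,398)),"--":((529,388),(122,218)),"-+":((148,288),(413,40)),
"ridge+":((389,100),(419,275)),"ridge-":((333,312),(291,146)),"trim red":((723,276),(82,512)),"trim head":((722,190),(148,568)),"comb":((55,195),(528,105)),
"bar+":((468,185),(307,272)),"bar-":((447,276),(252,209))}
for k,(a,b) in pts.items(): print(k,*tri([(t,T(*a)),(s,S(*b))]))
for n,d in(("t",t),("s",s)):
    C=cloud(d);X=C.reshape(-1,3);g=d["pixels"].reshape(-1,3)
    def box(lab,zlo,zhi,c,rad):
        m=(X[:,2]>zlo)&(X[:,2]<zhi)&(np.hypot(X[:,0]-c[0],X[:,1]-c[1])<rad); P=X[m]
        bx=cv2.minAreaRect((P[:,:2]*1000).astype(np.float32)); print(n,lab,m.sum(),"z",np.percentile(P[:,2],[5,50,95]),np.round(bx[0],1),np.round(bx[1],1),round(bx[2],1))
    box("bar",.186,.21,(.57,-.05),.09)
    box("trim",.02,.05,(.545,-.283),.09)
    box("comb",.02,.05,(.587,.349),.06) 
    box("lips",.172,.19,(.585,.01),.3)
```

```text
++ [0.7193 0.186  0.1839] 0.0008752259858333862
+- [ 0.6364 -0.1356  0.1845] 0.0010182054625678403
-- [ 0.4228 -0.0796  0.1822] 0.0032362783785449237
-+ [0.5033 0.2418 0.1739] 0.004097673913135865
ridge+ [0.6614 0.0368 0.1685] 0.0014222485041075668
ridge- [0.4823 0.0838 0.1583] 0.0006462487152170901
trim red [ 0.5196 -0.2693  0.0336] 0.0010034156713710606
trim head [ 0.5983 -0.2707  0.0271] 0.0005157074900853585
comb [0.5881 0.3481 0.0309] 0.0017254931868785947
bar+ [ 0.5896 -0.029   0.1898] 0.00043219151154810185
bar- [ 0.5143 -0.0109  0.1957] 0.0019921538232824413
t bar 159 z [0.1877 0.1936 0.1987] [586.  -34.9] [ 23.9 154.6] 65.7
t trim 802 z [0.0223 0.0301 0.0383] [ 528.6 -310. ] [122.1 138.9] 88.1
t comb 330 z [0.0225 0.0285 0.0347] [587.  350.4] [62. 41.] 11.5
t lips 1717 z [0.174  0.1794 0.1854] [647.5  34.9] [332.4 385.5] 75.8
s bar 240 z [0.1878 0.1945 0.198 ] [553.8 -20.6] [13.5 80.8] 76.7
s trim 1408 z [0.0236 0.0318 0.0369] [ 530.  -310.9] [122.7 141.6] 88.0
s comb 344 z [0.0242 0.0297 0.0337] [589.1 350.7] [62.5 46.8] 10.9
s lips 2645 z [0.1735 0.1807 0.1842] [648.4  34.3] [334.5 389.6] 75.7
```

The comb, organiser and bar agree with the given sizes: lip 0.181, bar top 0.195, comb 62x41, and the cover is 85 mm behind the ridge line. Next I move over the bar, refine it with the wrist camera, and re-measure the trimmer on its own.

```bash
cat > rob.py <<'E'
from h import *
from cell import r, optics
np.set_printoptions(precision=4,suppress=True)
YAW=np.deg2rad(-14.35); EX=np.array([np.cos(YAW),np.sin(YAW),0]); EY=np.array([-EX[1],EX[0],0])
ORG=np.array([.5727,.0619,0])
def org(x,y,z): return ORG+EX*x+EY*y+[0,0,z]
def down(a,pos):
    "tool down with the jaws' closing line at angle a (mod pi); the half turn with the smaller last-joint angle"
    best=None
    for b in (a,a+np.pi):
        q=R.from_matrix(np.array([[np.sin(b),np.cos(b),0],[-np.cos(b),np.sin(b),0],[0,0,-1.]])).as_quat()
        j=r.inverse_kinematics(np.asarray(pos),q)
        if j is not None and (best is None or abs(j[5])<abs(best[1][5])): best=(q,j)
    return best[0]
def wrist(name):
    p,q=np.array(r.current_tool_pos()),np.array(r.current_ee_rot()); d=optics.get_image("wrist")
    T=np.eye(4);T[:3,:3]=R.from_quat(q).as_matrix();T[:3,3]=p
    d["camera_from_world"]=np.linalg.inv(T@d["mount"]); np.savez(f"pics/{name}.npz",**d); cv2.imwrite(f"pics/{name}.png",d["pixels"][:,:,::-1]); return d
def box(d,zlo,zhi,c,rad):
    X=cloud(d)[d["depth"]>0]; P=X[(X[:,2]>zlo)&(X[:,2]<zhi)&(np.hypot(X[:,0]-c[0],X[:,1]-c[1])<rad)]
    if len(P)<9: print("few");return
    b=cv2.minAreaRect((P[:,:2]*1000).astype(np.float32)); print(len(P),"z",np.percentile(P[:,2],[5,50,95]),"c",np.round(b[0],1),"size",np.round(b[1],1),"ang",round(b[2],1))
def stat(l=""): print(l,"t",round(r.current_t(),2),"p",np.array(r.current_tool_pos()),"F",np.array(r.current_contact_force()).round(1),"op",round(r.current_opening(),3),"ff",round(r.current_finger_force(),1))
E
python3 - <<'E'
from rob import *
for n in("top0","scene0"):
    d=ld(n); X=cloud(d).copy(); d["depth"]=np.where((X[...,1]>-.308)&(X[...,1]<-.235),d["depth"],0); box(d,.022,.05,(.545,-.27),.1)
b=np.array([.5525,-.0203,0]); p=b+[0,0,.30]
q=down(YAW+np.pi/2,p); print(q); r.move_to(p,q); stat()
d=wrist("w1"); box(d,.187,.21,b,.09); box(d,.172,.186,b,.3)
r.set_gripper(.4); print("overhang",r.finger_overhang, r.current_q()); stat()
E
```

```text
639 z [0.0241 0.0312 0.0384] c [ 529.9 -268.4] size [ 38.9 138.7] ang 88.3
1142 z [0.0241 0.0327 0.0371] c [ 531.5 -269. ] size [ 39.2 141.5] ang 88.1Traceback (most recent call last):
  File "<stdin>", line 5, in <module>
  File "rob.py", line 11, in down
    q=R.from_matrix(np.array([[np.sin(b),np.cos(b),0],[-np.cos(b),np.sin(b),0],[0,0,-1.]])).as_quat()
      ~~~~~~~~~~~~~^^^^^^^^^^^^^^^^^^^^^^^^^^^^^^^^^^^^^^^^^^^^^^^^^^^^^^^^^^^^^^^^^^^^^^^^
  File "scipy/spatial/transform/_rotation.pyx", line 1143, in scipy.spatial.transform._rotation.Rotation.from_matrix
ValueError: Non-positive determinant (left-handed or null coordinate frame) in rotation matrix 0: [[ 0.9688  0.2478  0.    ]
 [-0.2478  0.9688  0.    ]
 [ 0.      0.     -1.    ]].
```

Trimmer: centre (0.5307,-0.2687), yaw about -1.8° and 39x140 mm, as described. I'm fixing the sign slip in the helper.

```bash
sed -i 's/\[np.sin(b),np.cos(b),0\],\[-np.cos(b),np.sin(b),0\]/[-np.sin(b),np.cos(b),0],[np.cos(b),np.sin(b),0]/' rob.py
python3 - <<'E'
from rob import *
b=np.array([.5525,-.0203,0]); p=b+[0,0,.30]
q=down(YAW+np.pi/2,p); print(q); r.move_to(p,q); stat()
d=wrist("w1"); box(d,.187,.21,b,.09); box(d,.172,.186,b,.3)
r.set_gripper(.4); print("overhang",r.finger_overhang, r.current_q()); stat()
E
```

```text
[0.1249 0.9922 0.     0.    ]
 t 2.54 p [ 0.5525 -0.0196  0.3   ] F [-0.3  0.   0.3] op 1.003 ff 0.0
2237 z [0.1933 0.1949 0.196 ] c [552.5 -17.6] size [11.8 80. ] ang 75.4
19490 z [0.1787 0.1809 0.1821] c [571.4  55.8] size [332.9 228. ] ang 75.9
overhang 0.022 [-0.1209  0.312   1.5868 -0.      1.2428 -1.4413]
 t 3.14 p [ 0.5525 -0.0203  0.3   ] F [-0.1  0.3 -0.6] op 0.401 ff 0.0
```

View pics/w1.png

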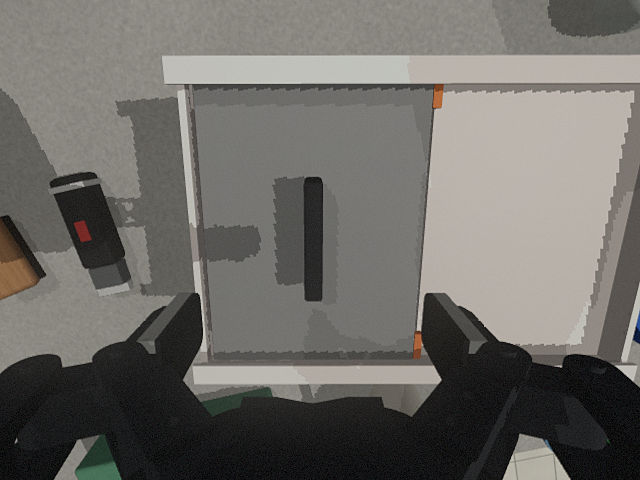

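The wrist view shows the bar at (313,240), with ridges at (437,97) and (418,345). The cover lies 85 mm behind the ridge line, as expected. I refine the organiser frame (yaw -14.2°) and grip the bar.

```bash
sed -i 's/-14.35/-14.2/; s/\[.5727,.0619,0\]/[.5736,.0645,0]/' rob.py
python3 - <<'E'
from rob import *
b=org(0,-.085,0); print(b); b=np.array([.5525,-.0176,0]); q=down(YAW+np.pi/2,b+[0,0,.2])
r.move_linear(b+[0,0,.190],q,vel=.12); stat("down")
r.set_gripper(0.0,60); stat("grip")
p=np.array(r.current_tool_pos())
r.move_linear(b+[0,0,.201],vel=.06); stat("lift")
if r.current_opening()>.08:
    r.move_linear(b+EY*.034+[0,0,.201],vel=.08); stat("carried")
    r.move_linear(b+EY*.034+[0,0,.1905],vel=.05); stat("set")
E
```

```text
[ 0.5527 -0.0179  0.    ]
down t 4.21 p [ 0.5529 -0.0177  0.1907] F [ 0.  -0.6 -0.4] op 0.397 ff 0.0
grip t 4.53 p [ 0.5529 -0.0177  0.1908] F [-1.   0.6  6.3] op 0.128 ff 59.3
lift t 4.87 p [ 0.5525 -0.0176  0.2013] F [-0.   0.6 -2.7] op 0.127 ff 58.4
carried t 5.44 p [0.5608 0.0157 0.2009] F [ 0.1  0.2 -2.7] op 0.126 ff 58.4
set t 5.8 p [0.561  0.0151 0.1906] F [-1.3  0.4  2.1] op 0.128 ff 59.6
```

Run:
```python
from rob import *
b=np.array([.5525,-.0176,0])
r.move_linear(b+EY*.135+[0,0,.1910],vel=.12); stat("open")
r.set_gripper(.4); stat("rel")
r.move_linear(b+EY*.135+[0,0,.26],vel=.2); stat("up")
r.set_gripper(.75)
# over the trimmer, look
c=np.array([.5307,-.2687,0]); p=c+[0,0,.17]; q=down(np.deg2rad(88.2),p)
r.move_to(c+[0,0,.26],q); stat("over")
d=wrist("w2"); X=cloud(d); d["depth"]=np.where((X[...,1]>-.308)&(X[...,1]<-.235),d["depth"],0); box(d,.025,.05,c,.1)
print(r.current_q())
```

```text
open t 6.79 p [0.5854 0.1129 0.1907] F [ 0.  -0.2 -2.5] op 0.128 ff 58.9
rel t 7.14 p [0.5857 0.113  0.1912] F [ 0.2 -0.1 -0.3] op 0.4 ff 0.0
up t 7.63 p [0.5856 0.1133 0.2602] F [-0.9 -0.1 -0.6] op 0.397 ff 0.0
over t 9.98 p [ 0.5309 -0.2683  0.26  ] F [-0.7  0.5 -0.2] op 0.751 ff 0.0
4866 z [0.0273 0.0334 0.0354] c [ 526.7 -266.1] size [ 38.3 128.9] ang 89.0
[-0.5462  0.4257  1.5236  0.0001  1.1923  1.0547]
```

View pics/w2.png

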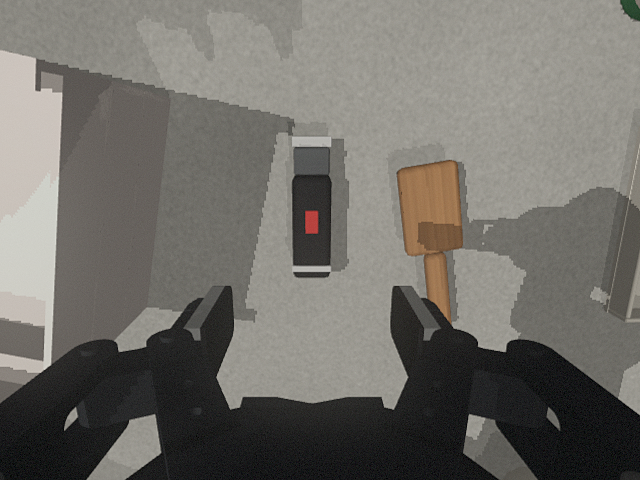

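The trimmer is clear at (312,207) with its head up, which is +x. The brush is 67 mm away, so the fingers fit. I grasp it and carry it above the compartment.

Run:
```python
from rob import *
d=ld("w2"); X=cloud(d)
m=(d["depth"]>0)&(X[...,2]>.012)&(X[...,1]>-.308)&(X[...,1]<-.235)&(np.hypot(X[...,0]-.53,X[...,1]+.267)<.09)
P=X[m]; b=cv2.minAreaRect((P[:,:2]*1000).astype(np.float32)); print(b)
c=np.array([b[0][0]/1000,b[0][1]/1000,0]); assert np.hypot(*(c-[.5307,-.2680,0])[:2])<.006
a=np.deg2rad(b[2]); q=down(a,c+[0,0,.1])
r.move_linear(c+[0,0,.09],q,vel=.2); r.move_linear(c+[0,0,.028],vel=.1); stat("down")
r.set_gripper(.3,40); stat("grip")
r.move_linear(c+[0,0,.10],vel=.12); stat("lift")
p=org(0,-.122,.27); q=down(YAW+np.pi/2,p); r.move_linear(c+[0,0,.27],vel=.2); r.move_to(p,q); stat("above")
wrist("w3")
d=optics.get_image("top"); np.savez("pics/top1.npz",**d); box(d,.187,.21,org(0,.05,0),.07)
```

```text
((530.9926147460938, -271.48699951171875), (72.99214172363281, 137.72943115234375), 89.95458221435547)
down t 11.8 p [ 0.5313 -0.2717  0.0284] F [0.2 0.4 0.1] op 0.75 ff 0.0
grip t 12.15 p [ 0.5315 -0.2717  0.0289] F [ 0.1 -0.2  5.5] op 0.443 ff 40.2
lift t 12.9 p [ 0.5306 -0.2713  0.0994] F [-0.2  0.2 -1.8] op 0.442 ff 39.7
above t 16.06 p [ 0.5437 -0.0539  0.2699] F [ 0.1  0.  -2.8] op 0.44 ff 39.7
154 z [0.1883 0.1929 0.1982] c [584.7 112.1] size [12.1 80. ] ang 75.7
```

View pics/w3.png

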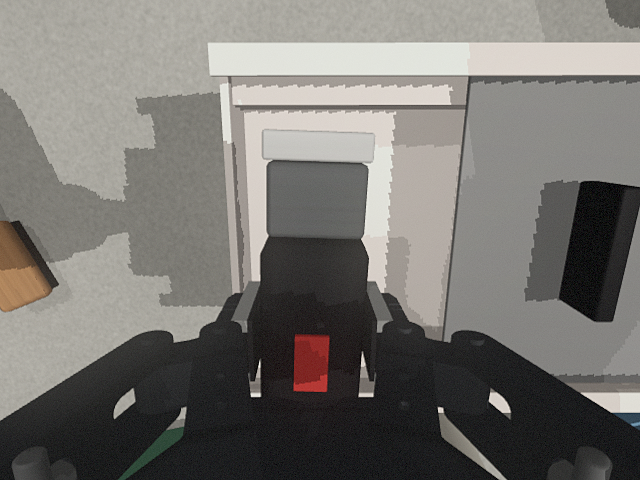

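The wrist view shows the trimmer held squarely over the bare floor, with its head at (318,145). The cover edge is at (455,230), and the cover is open at (0.5847,0.112) as planned. I lower it with force feedback.

```bash
cat >> rob.py <<'E'
def lay(x,y,z0,n=8):
    "lower to z0, then in 1.2 mm steps until the floor carries the load"
    r.move_linear(org(x,y,z0),vel=.12); f0=np.mean([r.current_contact_force()[2] for _ in range(3)]); z=z0
    for _ in range(n):
        z-=.0012; r.move_linear(org(x,y,z),vel=.02); f=r.current_contact_force()[2]
        if f-f0>2: break
    stat("laid f0 %.1f"%f0)
E
python3 - <<'E'
from rob import *
lay(0,-.122,.145)
r.set_gripper(.56); stat("rel"); r.move_linear(org(0,-.122,.27),vel=.2); stat("up")
r.set_gripper(.9)
c=np.array([.588,.3500,0]); q=down(np.deg2rad(11.3),c+[0,0,.2]); r.move_to(c+[0,0,.20],q); print(r.current_q())
d=wrist("w4"); box(d,.02,.05,c,.05); stat()
E
```

```text
laid f0 -1.5 t 18.35 p [ 0.5438 -0.0538  0.1409] F [-2.7  1.7  7.2] op 0.436 ff 40.5
rel t 18.62 p [ 0.5437 -0.0538  0.1402] F [ 0.1 -0.5  0.4] op 0.561 ff 0.0
up t 19.42 p [ 0.5432 -0.0537  0.2688] F [0.4 0.7 0. ] op 0.559 ff 0.0
[ 0.4679  0.6462  1.316  -0.0002  1.1792  0.2707]
3760 z [0.0287 0.03   0.0311] c [587.9 352.2] size [62.1 40.4] ang 11.9
 t 21.43 p [0.5884 0.3492 0.2003] F [ 1.1  0.3 -0.3] op 0.902 ff 0.0
```

View pics/w4.png

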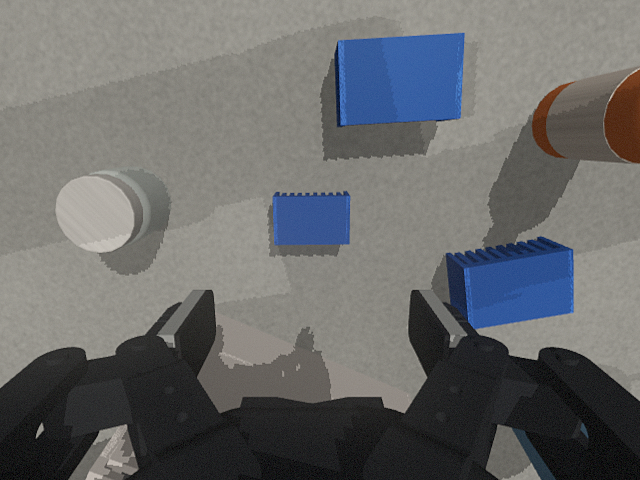

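The wrist view shows the small comb at (312,218). It measures 62x40 mm with its top at 0.030, against 45 mm for the bigger ones at (400,80) and (510,285). The jar at (100,215) is clear. I grasp and place it.

Run:
```python
from rob import *
c=np.array([.588,.3512,0]); q=down(np.deg2rad(11.7),c+[0,0,.1])
r.move_linear(c+[0,0,.06],q,vel=.2); r.move_linear(c+[0,0,.0275],vel=.1); stat("down")
r.set_gripper(.55,35); stat("grip")
r.move_linear(c+[0,0,.06],vel=.1); stat("lift"); r.move_linear(c+[0,0,.30],vel=.25)
p=org(0,-.072,.27); q=down(YAW,p); r.move_to(p,q); stat("above"); print(r.current_q())
d=wrist("w5")
```

```text
down t 22.76 p [0.5877 0.3511 0.0268] F [0.3 0.6 0.5] op 0.901 ff 0.0
grip t 23.04 p [0.5883 0.3514 0.0281] F [0.7 0.6 2.3] op 0.715 ff 39.1
lift t 23.52 p [0.5882 0.3513 0.0608] F [-0.1  0.  -0.7] op 0.716 ff 38.8
above t 25.98 p [ 0.5563 -0.0045  0.2701] F [ 0.3  0.4 -0.4] op 0.719 ff 38.8
[-0.0919  0.3453  1.616   0.0002  1.18    0.1547]
```

View pics/w5.png

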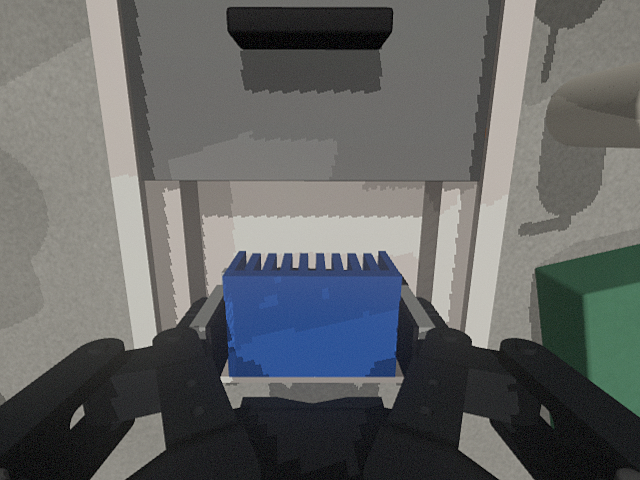

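Run:
```python
from rob import *
print(ld("w5")["mount"][:3,3])
lay(0,-.072,.1435)
r.set_gripper(.83); stat("rel"); r.move_linear(org(0,-.072,.27),vel=.2); stat("up")
# over the opened cover's bar
p=org(0,.05,.30); q=down(YAW+np.pi/2,p); r.move_to(p,q); r.set_gripper(.4)
d=wrist("w6"); box(d,.187,.21,p,.08); stat()
d=optics.get_image("scene"); cv2.imwrite("pics/sc2.png",cv2.resize(d["pixels"][140:300,200:410],None,fx=3,fy=3)[:,:,::-1])
d=optics.get_image("top"); cv2.imwrite("pics/tc2.png",cv2.resize(d["pixels"][180:320,235:455],None,fx=3,fy=3)[:,:,::-1])
```

```text
[ 0.0664  0.0001 -0.1205]
laid f0 0.3 t 27.98 p [ 0.5561 -0.0053  0.1401] F [-1.2  0.5  2.7] op 0.716 ff 39.1
rel t 28.23 p [ 0.5559 -0.0053  0.1398] F [-0.1  0.1  0.7] op 0.831 ff 0.0
up t 29.03 p [ 0.5554 -0.0053  0.2688] F [ 0.1  0.1 -0.2] op 0.83 ff 0.0
2233 z [0.1934 0.1949 0.1959] c [585.  113.6] size [11.7 79.6] ang 76.2
 t 30.76 p [0.5859 0.1129 0.3   ] F [-0.7  0.4 -0.1] op 0.399 ff 0.0
```

View pics/w6.png

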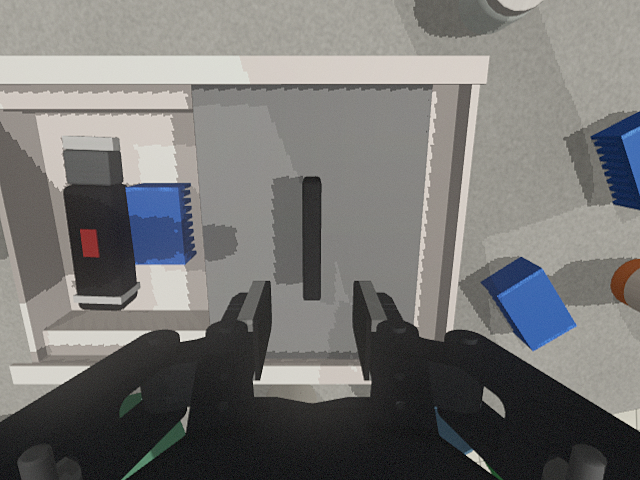

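The wrist view shows the trimmer (95,220) and comb (160,222) lying flat side by side, and the bar at (312,238). I close the cover: slide to 32 mm short, lift over the ridges, carry it to the original spot and lower it.

Run:
```python
from rob import *
d=ld("w6"); X=cloud(d)
for n,(x,y) in {"trim":(0,-.122),"comb":(0,-.072)}.items():
    m=(d["depth"]>0)&(np.linalg.norm(X[...,:2]-org(x,y,0)[:2],axis=-1)<.015); print(n,"top z",np.median(X[m],axis=0))
o=np.array([.585,.1136,0]); s=np.array([.5525,-.0176,0]); u=(s-o)/np.linalg.norm(s-o); L=np.linalg.norm(s-o)
q=down(YAW+np.pi/2,o+[0,0,.2])
r.move_linear(o+[0,0,.190],q,vel=.15); r.set_gripper(0.,60); stat("grip")
assert r.current_opening()>.08
r.move_linear(o+u*(L-.033)+[0,0,.1910],vel=.12); stat("slid")
r.move_linear(o+u*(L-.033)+[0,0,.2015],vel=.06); stat("lift")
r.move_linear(s+[0,0,.2015],vel=.08); stat("carried")
r.move_linear(s+[0,0,.1905],vel=.05); stat("set")
```

```text
trim top z [ 0.5438 -0.0532  0.1463]
comb top z [ 0.5557 -0.0053  0.142 ]
grip t 32.07 p [0.5855 0.1137 0.1912] F [-2.  -0.7  6.3] op 0.13 ff 59.6
slid t 33.07 p [0.5606 0.0146 0.1912] F [-0.8 -2.2  3.4] op 0.128 ff 59.1
lift t 33.39 p [0.5605 0.0148 0.2018] F [ 0.2  0.5 -2.7] op 0.129 ff 58.5
carried t 33.95 p [ 0.5525 -0.018   0.2015] F [-0.  -0.4 -3. ] op 0.128 ff 58.4
set t 34.32 p [ 0.5529 -0.0174  0.1909] F [-1.5 -0.3  6.5] op 0.125 ff 60.4
```

The tops at 0.146 and 0.142 confirm both lie on the 0.112 floor. The cover is set down, so I release, retreat and check.

Run:
```python
from rob import *
s=np.array([.5525,-.0176,0])
r.set_gripper(.4); stat("rel"); r.move_linear(s+[0,0,.30],vel=.2); stat("up")
d=wrist("w7"); box(d,.187,.21,s,.09)
X=cloud(d)
for x in(-.09,0.07,.09):
  for y in(-.15,-.02):
    m=(d["depth"]>0)&(np.linalg.norm(X[...,:2]-org(x,y,0)[:2],axis=-1)<.006); print(x,y,m.sum(),"panel z",np.median(X[m][:,2]) if m.sum() else None)
```

```text
rel t 34.67 p [ 0.5525 -0.0175  0.1903] F [-0.2  0.1 -0.9] op 0.403 ff 0.0
up t 35.37 p [ 0.552  -0.0175  0.2989] F [-0.6  0.8  0.3] op 0.402 ff 0.0
2245 z [0.1933 0.1948 0.196 ] c [552.7 -16.6] size [11.8 79.6] ang 76.2
-0.09 -0.15 276 panel z 0.16110320177377818
-0.09 -0.02 270 panel z 0.16101981090756817
0.07 -0.15 8 panel z 0.16129610067922073
0.07 -0.02 0 panel z None
0.09 -0.15 0 panel z None
0.09 -0.02 0 panel z None
```

View pics/w7.png

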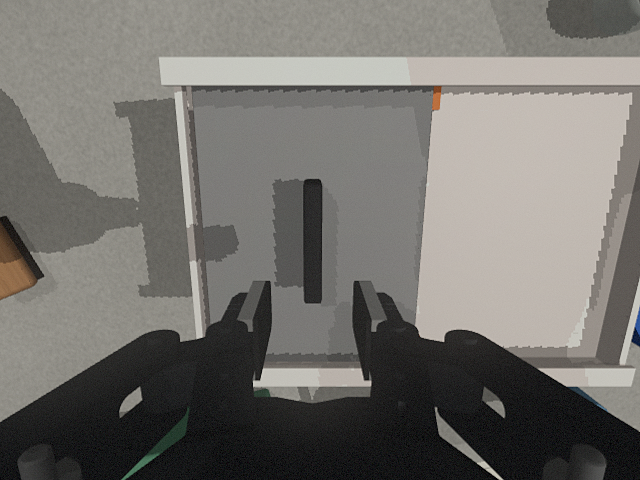

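The wrist view shows the cover shut behind the ridge at (437,97). The bar, at (313,240), is within about 1 mm of where it started. The panel is level at 0.161 at both ends, so its feet are down.

```bash
python3 -c "
from cell import r
print(r.hand_in(), r.current_t())"
```

```text
the job is handed in; nothing more can be done
the job is handed in; nothing more can be done
```

The trimmer and the smallest blue comb lie flat side by side on the compartment floor, the cover is shut and level behind the ridges, the jar and hairbrush were not touched, and I handed the job in at about 35 s; no verdict came back.

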